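# Prop open the mirror lid of a vanity case on its stay

## Robot

A 6-joint arm with a two-finger parallel gripper is mounted at the origin on the work surface. World frame = base frame: x ahead of the robot, y to its left, z up, the work surface at z = 0. Lengths are in m, angles in degrees, forces in N, time in s.
With the tool pointing down it reaches from about 0.3 to 0.75 m from the base axis. Payload 8.5 kg.
Tool frame: the origin (TCP) lies at the very end of the fingers, on their centre line; the grasp point (between the pads) lies 19 mm behind it; z points along the fingers, y is the line along which they close (so a half turn about z gives the same grasp; the last joint's range is limited). The gripper opens to 85 mm and grips with 20 to 120 N. Pads are 22 mm wide; open, the fingers measure 114 mm over their backs; the gripper's body (76 mm by 85 mm) begins 54 mm behind the grasp point. The pads swing forward as they close: fully open they stand 13 mm farther back than shut.
Start: joints at [-89.284, 21.807, 74.336, -0, 83.858, -12.336], TCP at [0.124, -0.536, 0.231] pointing down, gripper open.
Joint ranges: [-178.18, 178.18], [-50.72, 133.34], [12.68, 142.11], [-81.47, 261.47], [9.98, 163.14], [-165.26, 165.26]. Speed limits (degrees/s): [136.94, 136.94, 180, 180, 180, 180].

## Interface

Orientations are given as a 3x3 rotation matrix whose columns are the frame's x, y, z axes.
In Python, from rig import observe, cams, ticket gives the robot as it stands.
- The arm moves only by the tool move_arm, never from a script. Its arguments are lists of equal length, an entry for each row: "jaw": the finger opening in cm, from 0 to 8.54; "dp": the shift along the tool's x, y, z in cm, a list of three; "turn": the turn, a rotation vector about the tool's x, y, z in rad, a list of three. In form: {"jaw": [jaw, ...], "dp": [[tx, ty, tz], ...], "turn": [[wx, wy, wz], ...]}. A call has 1 to 12 rows; each row shifts and turns the commanded pose from where the row before left it, along the tool's axes as they then stand; what a row does not reach is not made up. A row lasts 1/12 s, in which the tool goes at most 41.7 mm and 7.16 degrees, less where a joint would pass 70% of its speed; a pose out of reach is approached as far as the arm can. A call is refused whole if a number of a shift passes 4.17 or a number of a turn 0.125, either way. A call with a gripper value outside its range is refused whole. The fingers move at their own pace and stop on an object; "force" is the grip in N (left out, the last holds). Time passes only in rows, so rows that do not move let the fingers close. It gives the time, the measured TCP pose, the force, the opening and the grip force at its end, in the units of the state.
- observe(): the state, without advancing time (a new reading comes with each control period).
- cams.get_image(name): name is "side" or "top" or "wrist"; returns (picture, depth): 420x560x3 uint8, red, green, blue; 420x560 float32, m along the optical axis (not along the pixel's ray), 0 where there is no reading.
- cams.calibration(name): a dict with "vertical_fov" (degrees; the focal length in pixels is half the picture's height over the tangent of half this angle, whatever the lens; pixels are square), "cx", "cy" (the principal point, pixels), "view" (4x4, takes a point from world to camera coordinates); the wrist camera has in their place "tool_from_camera" (4x4, takes a point from camera to tool coordinates, whose origin is the TCP and whose axes are the flange's). Camera axes: x right, y up, looking along -z (the intrinsics and any distortion apply to the point x, -y, -z); pixel columns grow to the right and rows downward; lengths in m; the calibration is good to about 2 mm. A picture is of the moment at which its call begins: read the wrist's pose just before it. calibration takes no time and is no camera call.
- ticket.close_job(): hands the job in; it is judged then, once.
Trained networks look in the newest picture that a camera, given by its name, has taken for a name from the list of things; names that differ only in an ending like _2 or _b are one class to them, and where a whole thing is asked for, a point or a joint stands for the part that bears it (a point fixed in the world has none). Each returns a list of dicts, best first, with "p" (0 to 1); they miss things now and then, are a little off and sometimes report something else, mostly with a low value. They report only what shows in the picture. A call takes as long as a camera call.
- cams.spot_in(camera, query): "box" ([centre column, centre row, width, height] as shares, 0 to 1, of the picture: columns of its width, rows of its height, round what is visible of it).
- cams.outline_of(camera, query): "mask" (420x560 bool, what is visible of it) and "box" ([centre column, centre row, width, height] as shares, 0 to 1, of the picture: columns of its width, rows of its height, round what is visible of it).
- cams.mark_of(camera, query): "location" ([column, row] as shares, 0 to 1, of the picture: columns of its width, rows of its height: a listed point, or the origin of a listed thing).
The state is a dict: "time_s": time; "q": joint angles; "qvel": joint speeds; "joint_efforts": joint torques, N m; "position": TCP position; "tool_rot": TCP orientation; "ft_force": force on the tool from outside, world axes, zero at the start; "wrist_torque": the same for the moment, N m; "grip_width": finger opening in m; "gripper_force": force on a finger pad.
Only numpy, scipy, OpenCV 4.12 (cv2) and the standard library are available. Lean on these libraries where they do the work, as an engineer would, in place of code of your own. Each camera call takes 0.05 s, during which the arm holds its last target. There are 200 camera calls.

## Task

Set up the vanity case's mirror for the next client: swing its lid up and right back, flip the metal stay inside the case up past upright to its stop, then bring the lid gently back down until it leans on the end of the stay and let go. Do not let the lid slam, and do not knock over or shift the jar and compact in the case or the bottle and goggles beside it.

Things in the scene. Friction and masses are not known exactly. Their poses are not given: they have to be found in the camera images.
- case: The vanity case: white open box, 180 mm deep (x) by 280 mm wide (y) by 80 mm high, walls and floor 6 mm, fixed to the table. Origin: centre of its underside; x points from its front to its back (hinge side), y to its left seen from the front, z up. Nothing stands on its lid. Inside are the stay, a low rest post under the stay, a jar and a compact.
- lid_knob (a point): Centre of the steel ball knob (24 mm diameter, on a 10 mm stem) on the lid's outer face, midway across the width, 150 mm from the hinge line and 25 mm out from the lid's outer face. The frame turns with the lid. Pinched across the case's y direction, the ball turns freely between the fingers.
- lid_hinge (a point): Middle of the lid's hinge line, along the case's y axis at its back rim: in the case frame at (90, 0, 81) mm. The frame turns with the lid: at closed its axes are those of the case, and the lid reaches towards its -x.
- lid (a joint): Lid angle in rad: 0 closed, grows as its front edge swings up and back; 1.8 is its stop, a little past upright, where it stays by itself. Below about 1.5 it falls shut under its own weight (about 300 g, slowed by a damper) unless something holds it. Lid: wooden plate 180 mm (from the hinge) by 280 mm by 9 mm with a mirror on the inside. Resting on the raised stay it stands at about 1.09.
- stay_pivot (a point): Pivot of the stay: in the case frame at (20, -60, 50) mm; the stay turns about the case's x axis between two small steel cheeks. The frame turns with the stay.
- stay_pin (a point): Grip point on the stay's side pin, a steel pin of 10 mm diameter that sticks out 42 mm from the rod towards the front of the case (-x), parallel to the pivot. This point is 26 mm out along the pin and 130 mm along the rod from the pivot. Pinched across the case's y direction, the pin turns freely between the fingers. The frame turns with the stay: y points along the rod to its tip.
- stay_tip (a point): Centre of the 12 mm rubber ball at the free end of the stay, 155 mm from the pivot; the lid comes to lean on it.
- stay (a joint): Stay angle in rad: 0 lying flat in the case, 50 mm above the table, the 8 mm thick rod pointing to the case's +y; 1.57 upright; 1.75 at its stop, leaning a little to the case's -y, where it stays by itself. Released short of upright it drops back. It weighs 50 g.
- jar: Small closed white jar, 40 mm diameter, 45 mm high, standing loose on the case's floor in its front right corner (-x, -y). Origin: centre of its underside, z up.
- compact: Flat black round compact, 42 mm diameter, 18 mm high, lying loose on the case's floor along its front wall, left of the jar. Origin: centre of its underside.
- pump_bottle: Black pump bottle, 60 mm diameter, 200 mm high, loose, on the table to the right (-y) of the case. Origin: centre of its underside, z up.
- goggles: White safety goggles, 140 mm wide, 36 mm high, loose on the table to the left (+y) of the case. Origin: centre of its underside.

How it is judged (in metres and radians):
On the way, in this order (a step that is already met when the one before it is completed fails the run):
1. the lid has been swung up clear of the stay (value of joint lid above 1.2 rad), for 0.1 s.
2. the stay has been flipped up to its stop with the lid still up (value of joint stay above 1.65 rad and value of joint lid above 1.15 rad), for 0.2 s.
At the end, for the whole second after the job is handed in: The stay stands at its stop (joint above 1.65 rad) and the lid leans on its tip, at rest: lid joint between 1.03 and 1.14 rad (value of joint stay above 1.65 rad and value of joint lid between 1.03 and 1.14 rad and velocity of joint lid between -0.05 and 0.05 rad/s); the robot touches nothing.
It fails at once if the lid is dropped so that it slams (closing faster than 2 rad/s) (velocity of joint lid below -2 rad/s).
It fails at once if a bystander is knocked over (angle between any of pump_bottle, jar's own z axis and vertical above 0.6 rad).
It fails at once if a bystander is shifted by more than 30 mm (distance of any of jar, compact, pump_bottle, goggles from where it was at the start of the episode above 0.03 m).
It also fails if it takes over 72 s, if anything falls off the work surface, if the arm or the gripper's body presses on something with over 40 N, if the wrist force passes 120 N, or if a joint passes its speed limit or range.

## Working session

There is one attempt and no reset: what is moved stays moved. The work goes in short steps, Python scripts to look and compute and a tool call to move; the robot and the scene stay as the last step left them, time stands still between calls to the robot, and variables do not carry over. Pictures are saved under pics/ and viewed, at most 10 in all, crops included, and the job is handed in when it is done.

Besides the shell and the picture viewer there is one more tool, called after "Emit:" by a JSON object that holds its "name" and its "arguments". move_arm: Moves the arm, as the interface text tells. Its arguments: {"type":"object","properties":{"jaw":{"type":"array","items":{"type":"number"}},"dp":{"type":"array","items":{"type":"array","items":{"type":"number"}}},"turn":{"type":"array","items":{"type":"array","items":{"type":"number"}}},"force":{"type":"number"}},"required":["jaw","dp","turn"]}

```bash
mkdir -p pics; ls
cat > h.py <<'E'
import numpy as np, cv2
from rig import observe, cams, ticket
def cal(n):
    c=cams.calibration(n); f=210/np.tan(np.radians(c["vertical_fov"])/2); return c,f
def c2w(n,s=None):
    c,f=cal(n)
    if n=="wrist":
        T=np.eye(4);T[:3,:3]=s["tool_rot"];T[:3,3]=s["position"];return T@np.array(c["tool_from_camera"])
    return np.linalg.inv(np.array(c["view"]))
def ray(n,u,v,s=None):
    c,f=cal(n);T=c2w(n,s);d=np.array([(u-c["cx"])/f,-(v-c["cy"])/f,-1.]);return T[:3,3],T[:3,:3]@d
def onz(n,u,v,z,s=None):
    o,d=ray(n,u,v,s);return o+d*(z-o[2])/d[2]
def pt(n,u,v,D,s=None):
    o,d=ray(n,u,v,s);return o+d*D[int(round(v)),int(round(u))]
E
python3 - <<'E'
from h import *
np.set_printoptions(precision=4,suppress=True)
for n in("side","top"):
    im,D=cams.get_image(n);cv2.imwrite(f"pics/{n}0.png",im[:,:,::-1])
    c,f=cal(n);print({k:v for k,v in c.items()})
    for q in("case","lid_knob","lid_hinge","pump_bottle","goggles"):
        r=cams.mark_of(n,q)[:1]
        for m in r:
            u,v=m["location"][0]*560,m["location"][1]*420;print(n,q,round(m["p"],2),u,v,pt(n,u,v,D))
print(cal("wrist")); s=observe();print(s["position"],s["tool_rot"],s["time_s"])
E
```

```text
pics
{'vertical_fov': 48.81184496422639, 'cx': 282.398346709974, 'cy': 210.69840526166396, 'view': array([[-0.9164, -0.3999, -0.0146,  0.519 ],
       [ 0.206 , -0.5029,  0.8395, -0.1519],
       [-0.3431,  0.7663,  0.5432, -1.0209],
       [ 0.    ,  0.    ,  0.    ,  1.    ]])}
side case 0.67 303.912 234.612 [0.4531 0.1376 0.0893]
side lid_hinge 0.96 268.688 205.506 [0.5762 0.0576 0.0891]
side goggles 0.77 293.104 305.214 [0.4123 0.299  0.0367]
{'vertical_fov': 44.59066006883625, 'cx': 279.68892402400957, 'cy': 217.29270931409297, 'view': array([[ 0.014 , -0.9999,  0.0021,  0.0581],
       [ 0.9968,  0.0142,  0.0788, -0.5292],
       [-0.0789,  0.001 ,  0.9969, -1.1376],
       [ 0.    ,  0.    ,  0.    ,  1.    ]])}
top case 0.61 296.01599999999996 230.11800000000002 [0.496  0.0307 0.0905]
top lid_knob 0.72 304.304 259.182 [0.4349 0.0142 0.1252]
top lid_hinge 0.82 288.176 191.898 [0.5777 0.0483 0.0883]
top pump_bottle 0.57 382.59200000000004 200.80200000000002 [ 0.5564 -0.1447  0.1322]
top goggles 0.86 192.024 266.48999999999995 [0.415  0.2592 0.0303]
({'vertical_fov': 60.31986541427851, 'cx': 277.92150799024347, 'cy': 214.91676240704206, 'tool_from_camera': array([[-0.0005,  0.9499,  0.3124,  0.0803],
       [ 1.    ,  0.0005,  0.0002,  0.0003],
       [ 0.    ,  0.3124, -0.9499, -0.1424],
       [ 0.    ,  0.    ,  0.    ,  1.    ]])}, np.float64(361.39720930900404))
[ 0.1242 -0.5358  0.2313] [[ 0.9742  0.2258 -0.    ]
 [ 0.2258 -0.9742  0.    ]
 [ 0.     -0.     -1.    ]] 0.6
```

View pics/top0.png

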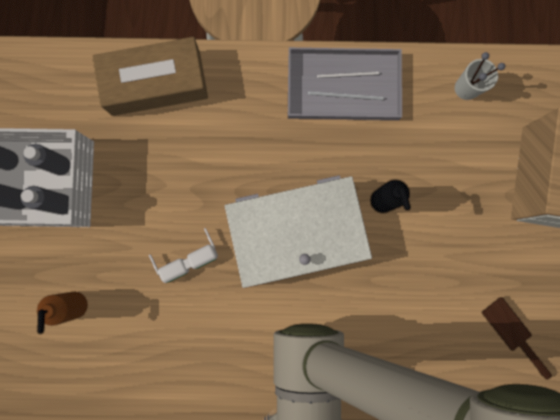

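Run:
```python
from h import *
np.set_printoptions(precision=4,suppress=True)
im,D=cams.get_image("top")
c,f=cal("top");T=c2w("top")
V,U=np.mgrid[0:420,0:560]
P=np.stack([(U-c["cx"])/f*D,-(V-c["cy"])/f*D,-D],-1)@T[:3,:3].T+T[:3,3]
m=(P[...,2]>.08)&(P[...,2]<.097)&(D>0)&(abs(P[...,0]-.5)<.2)&(abs(P[...,1])<.25)
n,l,st,_=cv2.connectedComponentsWithStats(m.astype(np.uint8))
k=1+np.argmax(st[1:,4]);X=P[l==k]
r=cv2.minAreaRect((X[:,:2]*1000).astype(np.float32));print(r,cv2.boxPoints(r),X[:,2].mean())
m=(P[...,2]>.108)&(P[...,2]<.14)&(abs(P[...,0]-.435)<.03)&(abs(P[...,1]-.015)<.03)
print(P[m].mean(0),P[m].max(0),P[m].min(0))
for q in("pump_bottle","goggles"):
    o=cams.outline_of("top",q)
    if o: 
        X=P[o[0]["mask"]&(D>0)];print(q,o[0]["p"],np.percentile(X,[3,50,97],axis=0))
```

```text
((497.9305114746094, 28.870407104492188), (189.017333984375, 280.4765319824219), 13.593099594116211) [[ 373.1096  142.9686]
 [ 439.0286 -129.6516]
 [ 622.7515  -85.2278]
 [ 556.8324  187.3924]] 0.08999215836770029
[0.4352 0.014  0.1228] [0.4456 0.0248 0.1302] [0.4249 0.0019 0.1118]
pump_bottle 0.84 [[ 0.5417 -0.1927  0.0137]
 [ 0.5635 -0.1597  0.1407]
 [ 0.5943 -0.1404  0.1969]]
goggles 0.83 [[0.3888 0.2127 0.002 ]
 [0.4228 0.2684 0.0344]
 [0.473  0.3391 0.0396]]
```

The top view shows the closed lid centred near (297,232) with the knob at (305,259). The bottle is to the right at (390,197) and the goggles to the left at (190,262). The knob, rectangle and hinge all agree on a case origin of (0.4935, 0.028) and a yaw of 13.6°. I'm moving above the knob now.

Emit:
{"name": "move_arm", "arguments": {"jaw": [6,6,6,6,6,6,6,6,6,6,6,6], "dp": [[1.78,-1.94,0],[1.78,-1.94,0],[1.78,-1.94,0],[1.78,-1.94,0],[1.78,-1.94,0],[1.78,-1.94,0],[1.78,-1.94,0],[1.78,-1.94,0],[1.78,-1.94,0],[1.78,-1.94,0],[1.78,-1.94,0],[1.78,-1.94,0]], "turn": [[0,0,-0.01],[0,0,0],[0,0,0],[0,0,0],[0,0,0],[0,0,0],[0,0,0],[0,0,0],[0,0,0],[0,0,0],[0,0,0],[0,0,0]], "force": 40}}

```text
time_s: 1.75
position: [0.2776, -0.2582, 0.2315]
tool_rot: [[0.972, 0.235, 0.0], [0.235, -0.972, -0.0], [0.0, 0.001, -1.0]]
ft_force: [-0.7, -0.4, 0.0]
grip_width: 0.0604
gripper_force: 0.0
```

Emit:
{"name": "move_arm", "arguments": {"jaw": [6,6,6,6,6,6,6,6,6,6,6,6], "dp": [[1.78,-1.94,0.4],[1.78,-1.94,0.4],[1.78,-1.94,0.4],[1.78,-1.94,0.4],[1.78,-1.94,0.4],[1.78,-1.94,0.4],[1.78,-1.94,0.4],[1.78,-1.94,0.4],[1.78,-1.94,0.4],[1.78,-1.94,0.4],[1.78,-1.94,0.4],[1.78,-1.94,0.4]], "turn": [[0,0,0],[0,0,0],[0,0,0],[0,0,0],[0,0,0],[0,0,0],[0,0,0],[0,0,0],[0,0,0],[0,0,0],[0,0,0],[0,0,0]]}}

```text
time_s: 2.75
position: [0.4305, 0.0186, 0.1833]
tool_rot: [[0.972, 0.236, 0.0], [0.236, -0.972, -0.0], [0.0, 0.0, -1.0]]
ft_force: [0.1, -0.3, -0.2]
grip_width: 0.06
gripper_force: 0.0
```

Run:
```python
from h import *
np.set_printoptions(precision=4,suppress=True)
s=observe();print(s["position"],s["tool_rot"],s["time_s"],s["grip_width"])
im,D=cams.get_image("wrist");cv2.imwrite("pics/w1.png",im[:,:,::-1])
for m in cams.mark_of("wrist","lid_knob")[:2]:
    u,v=m["location"][0]*560,m["location"][1]*420
    p=onz("wrist",u,v,.115,s);print(m["p"],u,v,p,np.array(s["tool_rot"]).T@(p-s["position"]))
```

```text
[0.4305 0.0186 0.1833] [[ 0.9718  0.2357  0.0004]
 [ 0.2357 -0.9718 -0.0001]
 [ 0.0004  0.0002 -1.    ]] 2.75 0.059999436031440444
0.67 291.872 233.184 [0.4316 0.0096 0.115 ] [-0.001   0.009   0.0683]
0.29 287.50399999999996 119.27999999999999 [0.4978 0.029  0.115 ] [0.0678 0.0057 0.0683]
```

View pics/w1.png

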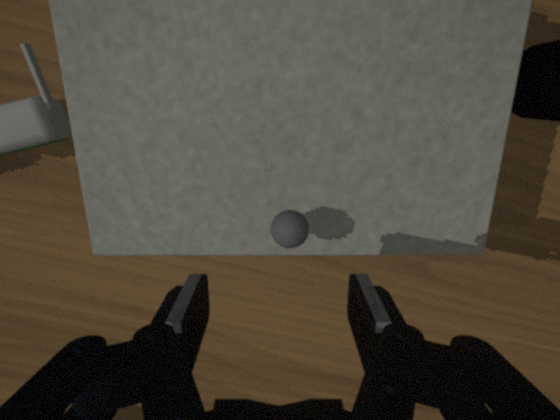

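The wrist view shows the ball at (290,228) between the fingers, and the lid's front edge is centred at column 289. I'll correct, descend and grip.

Emit:
{"name": "move_arm", "arguments": {"jaw": [6,6,6,6,6,6,1,1,1,1,1,1], "dp": [[0.25,0.7,1.4],[0,0,1.4],[0,0,1.4],[0,0,1.4],[0,0,1.4],[0,0,1.4],[0,0,0],[0,0,0],[0,0,0],[0,0,0],[0,0,0],[0,0,0]], "turn": [[0,0,0],[0,0,0],[0,0,0],[0,0,0],[0,0,0],[0,0,0],[0,0,0],[0,0,0],[0,0,0],[0,0,0],[0,0,0],[0,0,0]]}}

```text
time_s: 3.85
position: [0.434, 0.0119, 0.1003]
tool_rot: [[0.972, 0.235, 0.001], [0.235, -0.972, 0.002], [0.001, -0.002, -1.0]]
ft_force: [-1.3, 6.8, 2.3]
grip_width: 0.0216
gripper_force: 39.0
```

Emit:
{"name": "move_arm", "arguments": {"jaw": [4,4,4,4,1,1,1,1,1], "dp": [[0,0,0],[0,0,0],[0,0,0.2],[0,0,0.2],[0,0,0],[0,0,0],[0,0,0],[0,0,0],[0,0,0]], "turn": [[0,0,0],[0,0,0],[0,0,0],[0,0,0],[0,0,0],[0,0,0],[0,0,0],[0,0,0],[0,0,0]]}}

```text
time_s: 4.6
position: [0.4337, 0.0119, 0.0954]
tool_rot: [[0.972, 0.235, -0.001], [0.235, -0.972, 0.002], [-0.0, -0.002, -1.0]]
ft_force: [-1.9, 5.6, 3.7]
grip_width: 0.0217
gripper_force: 38.9
```

```bash
cat > arc.py <<'E'
import numpy as np
def plan(t0,t1,a0,a1,n,R=.1538,p0=np.radians(12.8),off=.0195):
    th=np.linspace(t0,t1,n+1); al=np.linspace(a0,a1,n+1)
    b=np.c_[-R*np.cos(th+p0),R*np.sin(th+p0)]
    T=b+off*np.c_[-np.sin(al),-np.cos(al)]
    for i in range(n):
        a=al[i];d=T[i+1]-T[i]
        print("[%.2f, 0, %.2f],"%(100*(d@[np.cos(a),-np.sin(a)]),100*(d@[-np.sin(a),-np.cos(a)])),end=" " if (i+1)%12 else "\n")
    print("turn y",-(al[1]-al[0]))
E
python3 -c "
from arc import *
plan(0,1.78,0,.27,36)"
```

```text
[0.17, 0, -0.74], [0.20, 0, -0.73], [0.23, 0, -0.72], [0.26, 0, -0.71], [0.29, 0, -0.70], [0.32, 0, -0.68], [0.35, 0, -0.67], [0.38, 0, -0.65], [0.40, 0, -0.63], [0.43, 0, -0.62], [0.46, 0, -0.60], [0.48, 0, -0.58],
[0.50, 0, -0.56], [0.53, 0, -0.53], [0.55, 0, -0.51], [0.57, 0, -0.49], [0.59, 0, -0.46], [0.61, 0, -0.44], [0.63, 0, -0.41], [0.64, 0, -0.38], [0.66, 0, -0.35], [0.67, 0, -0.33], [0.69, 0, -0.30], [0.70, 0, -0.27],
[0.71, 0, -0.24], [0.72, 0, -0.21], [0.73, 0, -0.17], [0.73, 0, -0.14], [0.74, 0, -0.11], [0.74, 0, -0.08], [0.74, 0, -0.05], [0.75, 0, -0.02], [0.75, 0, 0.01], [0.74, 0, 0.05], [0.74, 0, 0.08], [0.74, 0, 0.11],
turn y -0.007500000000000001
```

Emit:
{"name": "move_arm", "arguments": {"jaw": [1,1,1,1,1,1,1,1,1,1,1,1], "dp": [[0.17,0,-0.74],[0.2,0,-0.73],[0.23,0,-0.72],[0.26,0,-0.71],[0.29,0,-0.7],[0.32,0,-0.68],[0.35,0,-0.67],[0.38,0,-0.65],[0.4,0,-0.63],[0.43,0,-0.62],[0.46,0,-0.6],[0.48,0,-0.58]], "turn": [[0,-0.0075,0],[0,-0.0075,0],[0,-0.0075,0],[0,-0.0075,0],[0,-0.0075,0],[0,-0.0075,0],[0,-0.0075,0],[0,-0.0075,0],[0,-0.0075,0],[0,-0.0075,0],[0,-0.0075,0],[0,-0.0075,0]]}}

```text
time_s: 5.6
position: [0.4746, 0.0219, 0.1731]
tool_rot: [[0.968, 0.236, -0.091], [0.235, -0.972, -0.02], [-0.093, -0.002, -0.996]]
ft_force: [-2.0, 3.3, -4.4]
grip_width: 0.021
gripper_force: 39.3
```

Emit:
{"name": "move_arm", "arguments": {"jaw": [1,1,1,1,1,1,1,1,1,1,1,1], "dp": [[0.5,0,-0.56],[0.53,0,-0.53],[0.55,0,-0.51],[0.57,0,-0.49],[0.59,0,-0.46],[0.61,0,-0.44],[0.63,0,-0.41],[0.64,0,-0.38],[0.66,0,-0.35],[0.67,0,-0.33],[0.69,0,-0.3],[0.7,0,-0.27]], "turn": [[0,-0.0075,0],[0,-0.0075,0],[0,-0.0075,0],[0,-0.0075,0],[0,-0.0075,0],[0,-0.0075,0],[0,-0.0075,0],[0,-0.0075,0],[0,-0.0075,0],[0,-0.0075,0],[0,-0.0075,0],[0,-0.0075,0]]}}

```text
time_s: 6.6
position: [0.5518, 0.0406, 0.2131]
tool_rot: [[0.955, 0.236, -0.178], [0.232, -0.972, -0.041], [-0.182, -0.002, -0.983]]
ft_force: [-1.4, 5.4, -3.0]
grip_width: 0.0216
gripper_force: 39.5
```

Emit:
{"name": "move_arm", "arguments": {"jaw": [1,1,1,1,1,1,1,1,1,1,1,1], "dp": [[0.71,0,-0.24],[0.72,0,-0.21],[0.73,0,-0.17],[0.73,0,-0.14],[0.74,0,-0.11],[0.74,0,-0.08],[0.74,0,-0.05],[0.75,0,-0.02],[0.75,0,0.01],[0.74,0,0.05],[0.74,0,0.08],[0.74,0,0.11]], "turn": [[0,-0.0075,0],[0,-0.0075,0],[0,-0.0075,0],[0,-0.0075,0],[0,-0.0075,0],[0,-0.0075,0],[0,-0.0075,0],[0,-0.0075,0],[0,-0.0075,0],[0,-0.0075,0],[0,-0.0075,0],[0,-0.0075,0]]}}

```text
time_s: 7.6
position: [0.6374, 0.0614, 0.2018]
tool_rot: [[0.936, 0.237, -0.261], [0.228, -0.972, -0.062], [-0.268, -0.002, -0.963]]
ft_force: [-0.9, 5.3, 0.1]
grip_width: 0.0208
gripper_force: 39.1
```

Run:
```python
from h import *
np.set_printoptions(precision=4,suppress=True)
s=observe();print(s["position"],s["tool_rot"],s["time_s"],s["grip_width"],s["ft_force"])
h=np.array([.580,.048]);x=np.array([.972,.2355])
g=np.array(s["position"])-.0195*np.array(s["tool_rot"])[:,2];d=(g[:2]-h)@x
print("lid",np.pi-np.arctan2(g[2]-.081,d)-np.radians(12.8), np.hypot(d,g[2]-.081))
im,D=cams.get_image("side");cv2.imwrite("pics/s1.png",im[:,:,::-1])
```

```text
[0.6374 0.0614 0.2018] [[ 0.936   0.2366 -0.2607]
 [ 0.2285 -0.9716 -0.0615]
 [-0.2678 -0.0019 -0.9635]] 7.6 0.02078133744387204 [-0.9324  5.3114  0.1129]
lid 1.7781001494345798 0.15358105517555198
```

View pics/s1.png

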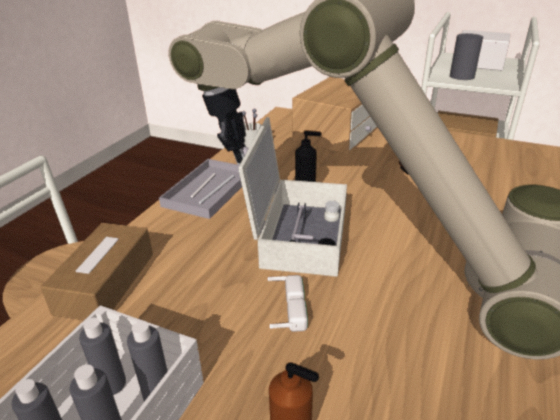

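The side view shows the lid fully back at (262,180) with the gripper still on the knob. The stay is visible in the case near (300,222), and the bottle and goggles haven't been disturbed. Next I'll release the knob, back off and move over the stay pin.

Emit:
{"name": "move_arm", "arguments": {"jaw": [5,5,5,5,5,5,5,5,5,5,5,5], "dp": [[0,0,0],[0,0,0],[0,0,0],[0,0,-1.5],[0,0,-1.5],[0,0,-1.5],[0,0,-1.5],[0,0,-1.5],[0,0,-1.5],[0,0,0],[0,0,0],[0,0,0]], "turn": [[0,0,0],[0,0,0],[0,0,0],[0,0,0],[0,0,0],[0,0,0],[0,0,0],[0,0,0],[0,0,0],[0,0.09,0],[0,0.09,0],[0,0.09,0]]}}

```text
time_s: 8.65
position: [0.661, 0.0658, 0.2888]
tool_rot: [[0.972, 0.235, 0.005], [0.235, -0.972, 0.001], [0.005, 0.0, -1.0]]
ft_force: [-0.1, 0.3, -0.2]
grip_width: 0.0501
gripper_force: 0.0
```

Emit:
{"name": "move_arm", "arguments": {"jaw": [4,4,4,4,4,4,4,4,4,4,4,4], "dp": [[-2,-0.78,0],[-2,-0.78,0],[-2,-0.78,0],[-2,-0.78,0],[-2,-0.78,0],[-2,-0.78,0],[-2,-0.78,0],[-2,-0.78,0],[-2,-0.78,0],[0,0,3],[0,0,3],[0,0,3]], "turn": [[0,0,0],[0,0,0],[0,0,0],[0,0,0],[0,0,0],[0,0,0],[0,0,0],[0,0,0],[0,0,0],[0,0,0],[0,0,0],[0,0,0]]}}

```text
time_s: 9.65
position: [0.4687, 0.0916, 0.1983]
tool_rot: [[0.972, 0.235, 0.002], [0.235, -0.972, -0.0], [0.002, 0.001, -1.0]]
ft_force: [1.1, -0.4, 1.0]
grip_width: 0.0398
gripper_force: 0.0
```

Run:
```python
from h import *
np.set_printoptions(precision=4,suppress=True)
s=observe();print(s["position"],s["tool_rot"],s["time_s"],s["grip_width"],s["ft_force"])
im,D=cams.get_image("wrist");cv2.imwrite("pics/w2.png",im[:,:,::-1])
c,f=cal("wrist");V=np.linalg.inv(c2w("wrist",s))
O=np.array([.493,.0265]);X=np.array([.972,.2355]);Y=np.array([-.2355,.972])
for q,z in(("stay_pin",.05),("stay_tip",.05),("stay_pivot",.05),("jar",.006),("compact",.006)):
    for m in cams.mark_of("wrist",q)[:1]:
        u,v=m["location"][0]*560,m["location"][1]*420
        p=onz("wrist",u,v,z,s);e=p[:2]-O;print(q,m["p"],u,v,p,"case",e@X,e@Y,"tool",np.array(s["tool_rot"]).T@(p-s["position"]))
p=np.r_[O-.006*X+.07*Y,.05,1];k=V@p;print("expected pin px",c["cx"]-f*k[0]/k[2],c["cy"]+f*k[1]/k[2])
```

```text
[0.4687 0.0916 0.1983] [[ 0.9719  0.2353  0.0023]
 [ 0.2353 -0.9719 -0.0004]
 [ 0.0021  0.0009 -1.    ]] 9.65 0.03980763317383749 [ 1.1131 -0.396   1.0023]
stay_tip 0.66 434.672 165.9 [ 0.5247 -0.026   0.05  ] case 0.018447223718454087 -0.058536311934192016 tool [0.0264 0.1274 0.1485]
stay_pivot 0.84 435.176 163.59 [ 0.5266 -0.0257  0.05  ] case 0.020329570377039717 -0.05869236571320231 tool [0.0283 0.1276 0.1485]
jar 0.9 429.18399999999997 235.62000000000003 [ 0.4545 -0.0669  0.006 ] case -0.059412870358721545 -0.08170414587799137 tool [-0.0515  0.1505  0.1923]
compact 0.92 297.92 231.084 [0.4286 0.0611 0.006 ] case -0.054470033205537935 0.04882447678100066 tool [-0.0466  0.02    0.1922]
expected pin px 276.2373110552663 195.20496888699705
```

View pics/w2.png

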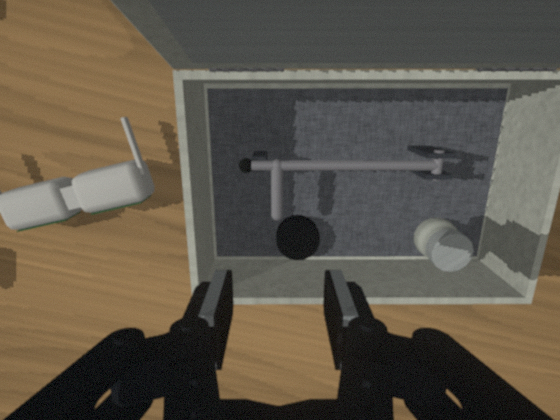

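The wrist view shows the pin at column 277, rows 165–218, so the grip point is near (277,196) as predicted. The compact is at (298,237) and the jar at (440,245), both clear of the fingers. I'm descending to pinch the pin.

Emit:
{"name": "move_arm", "arguments": {"jaw": [3,3,3,3,3,3,3,3,0.3,0.3,0.3,0.3], "dp": [[0,-0.1,2.06],[0,0,2.06],[0,0,2.06],[0,0,2.06],[0,0,2.06],[0,0,2.06],[0,0,2.06],[0,0,2.06],[0,0,0],[0,0,0],[0,0,0],[0,0,0]], "turn": [[0,0,0],[0,0,0],[0,0,0],[0,0,0],[0,0,0],[0,0,0],[0,0,0],[0,0,0],[0,0,0],[0,0,0],[0,0,0],[0,0,0]], "force": 30}}

```text
time_s: 10.95
position: [0.4696, 0.0927, 0.0352]
tool_rot: [[0.972, 0.236, 0.002], [0.236, -0.972, -0.0], [0.002, 0.001, -1.0]]
ft_force: [-0.7, -0.5, 0.2]
grip_width: 0.009
gripper_force: 29.2
```

Run:
```python
from h import *
s=observe();print(s["position"],s["time_s"],s["grip_width"],s["gripper_force"],s["ft_force"])
n=36;th=np.linspace(0,1.74,n+1);d=np.diff(.13*np.c_[np.cos(th),np.sin(th)],axis=0)
# tool y = -case y ; tool z = -case z
for i in range(n): print("[0, %.2f, %.2f],"%(-100*d[i,0],-100*d[i,1]),end=" " if (i+1)%12 else "\n")
```

```text
[0.46964099 0.09272246 0.03522278] 10.95 0.009032220784472725 29.209169447422028 [-0.73252885 -0.48406139  0.24441726]
[0, 0.02, -0.63], [0, 0.05, -0.63], [0, 0.08, -0.62], [0, 0.11, -0.62], [0, 0.14, -0.61], [0, 0.17, -0.61], [0, 0.19, -0.60], [0, 0.22, -0.59], [0, 0.25, -0.58], [0, 0.28, -0.56], [0, 0.31, -0.55], [0, 0.33, -0.53],
[0, 0.36, -0.52], [0, 0.38, -0.50], [0, 0.41, -0.48], [0, 0.43, -0.46], [0, 0.45, -0.44], [0, 0.47, -0.42], [0, 0.49, -0.39], [0, 0.51, -0.37], [0, 0.53, -0.34], [0, 0.54, -0.32], [0, 0.56, -0.29], [0, 0.57, -0.26],
[0, 0.58, -0.24], [0, 0.59, -0.21], [0, 0.60, -0.18], [0, 0.61, -0.15], [0, 0.62, -0.12], [0, 0.62, -0.09], [0, 0.63, -0.06], [0, 0.63, -0.03], [0, 0.63, 0.00], [0, 0.63, 0.03], [0, 0.63, 0.06], [0, 0.62, 0.09],
```

The pin is held at a 9 mm opening, so I'm flipping the stay.

Emit:
{"name": "move_arm", "arguments": {"jaw": [0.3,0.3,0.3,0.3,0.3,0.3,0.3,0.3,0.3,0.3,0.3,0.3], "dp": [[0,0.02,-0.63],[0,0.05,-0.63],[0,0.08,-0.62],[0,0.11,-0.62],[0,0.14,-0.61],[0,0.17,-0.61],[0,0.19,-0.6],[0,0.22,-0.59],[0,0.25,-0.58],[0,0.28,-0.56],[0,0.31,-0.55],[0,0.33,-0.53]], "turn": [[0,0,0],[0,0,0],[0,0,0],[0,0,0],[0,0,0],[0,0,0],[0,0,0],[0,0,0],[0,0,0],[0,0,0],[0,0,0],[0,0,0]]}}

```text
time_s: 11.95
position: [0.4741, 0.0729, 0.1063]
tool_rot: [[0.972, 0.235, 0.001], [0.235, -0.972, 0.003], [0.001, -0.002, -1.0]]
ft_force: [0.7, 9.5, 4.3]
grip_width: 0.0089
gripper_force: 29.3
```

Emit:
{"name": "move_arm", "arguments": {"jaw": [0.3,0.3,0.3,0.3,0.3,0.3,0.3,0.3,0.3,0.3,0.3,0.3], "dp": [[0,0.36,-0.52],[0,0.38,-0.5],[0,0.41,-0.48],[0,0.43,-0.46],[0,0.45,-0.44],[0,0.47,-0.42],[0,0.49,-0.39],[0,0.51,-0.37],[0,0.53,-0.34],[0,0.54,-0.32],[0,0.56,-0.29],[0,0.57,-0.26]], "turn": [[0,0,0],[0,0,0],[0,0,0],[0,0,0],[0,0,0],[0,0,0],[0,0,0],[0,0,0],[0,0,0],[0,0,0],[0,0,0],[0,0,0]]}}

```text
time_s: 12.95
position: [0.4879, 0.0173, 0.1556]
tool_rot: [[0.972, 0.236, 0.003], [0.236, -0.972, 0.002], [0.004, -0.001, -1.0]]
ft_force: [-4.1, 10.0, 20.6]
grip_width: 0.0086
gripper_force: 31.5
```

Emit:
{"name": "move_arm", "arguments": {"jaw": [0.3,0.3,0.3,0.3,0.3,0.3,0.3,0.3,0.3,0.3,0.3,0.3], "dp": [[0,0.58,-0.24],[0,0.59,-0.21],[0,0.6,-0.18],[0,0.61,-0.15],[0,0.62,-0.12],[0,0.62,-0.09],[0,0.63,-0.06],[0,0.63,-0.03],[0,0.63,0],[0,0.63,0.03],[0,0.63,0.06],[0,0.62,0.09]], "turn": [[0,0,0],[0,0,0],[0,0,0],[0,0,0],[0,0,0],[0,0,0],[0,0,0],[0,0,0],[0,0,0],[0,0,0],[0,0,0],[0,0,0]]}}

```text
time_s: 13.95
position: [0.5054, -0.0559, 0.1623]
tool_rot: [[0.972, 0.236, 0.001], [0.236, -0.972, -0.0], [0.001, 0.0, -1.0]]
ft_force: [4.4, 4.1, -7.4]
grip_width: 0.0083
gripper_force: 30.5
```

Run:
```python
from h import *
s=observe();p=np.array(s["position"]);e=p[:2]-[.493,.0265]
y=e@[-.2355,.972];x=e@[.972,.2355];print(p,x,y,"stay",np.arctan2(p[2]+.017-.052,y+.06),np.hypot(p[2]+.017-.052,y+.06),s["time_s"],s["ft_force"],s["grip_width"])
im,D=cams.get_image("side");cv2.imwrite("pics/s2.png",im[:,:,::-1])
```

```text
[ 0.50542377 -0.05590377  0.16232289] -0.007330186269354777 -0.0830222590896032 stay 1.749681397361979 0.12938756621849273 13.95 [ 4.4493121   4.09054852 -7.35396071] 0.008347677308260942
```

View pics/s2.png

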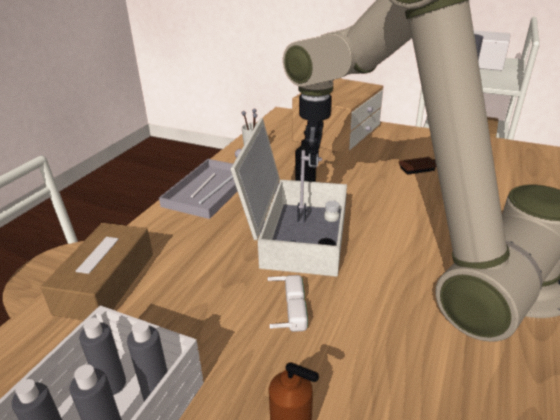

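The side view shows the stay upright at its stop near (303,185), the lid still back, and the jar and compact in place. I'll release the pin, rise, cross over the lid and go back to the knob.

Emit:
{"name": "move_arm", "arguments": {"jaw": [2.5,2.5,2.5,2.5,2.5,2.5,2.5,2.5,2.5], "dp": [[0,0,0],[0,0,0],[0,0,0],[0,0,-1.0],[0,0,-2.4],[0,0,-2.4],[0,0,-2.4],[0,0,-2.4],[0,0,-2.4]], "turn": [[0,0,0],[0,0,0],[0,0,0],[0,0,0],[0,0,0],[0,0,0],[0,0,0],[0,0,0],[0,0,0]]}}

```text
time_s: 14.75
position: [0.5044, -0.0552, 0.293]
tool_rot: [[0.972, 0.236, -0.001], [0.236, -0.972, -0.0], [-0.001, -0.0, -1.0]]
ft_force: [0.2, -0.1, -0.3]
grip_width: 0.0249
gripper_force: 0.0
```

Emit:
{"name": "move_arm", "arguments": {"jaw": [5,5,5,5,5,5,5,5,5,5,5,5], "dp": [[2,-0.91,0],[2,-0.91,0],[2,-0.91,0],[2,-0.91,0],[2,-0.91,0],[2,-0.91,0],[2,-0.91,0],[2,-0.91,0],[2,-0.91,0],[0,0,0],[0,0,0],[0,0,0]], "turn": [[0,0,0],[0,0,0],[0,0,0],[0,0,0],[0,0,0],[0,0,0],[0,0,0],[0,0,0],[0,0,0],[0,-0.09,0],[0,-0.09,0],[0,-0.09,0]]}}

```text
time_s: 15.75
position: [0.6602, 0.067, 0.2922]
tool_rot: [[0.935, 0.235, -0.264], [0.227, -0.972, -0.064], [-0.271, 0.0, -0.962]]
ft_force: [0.4, -0.9, 1.1]
grip_width: 0.0503
gripper_force: 0.0
```

Run:
```python
from h import *
np.set_printoptions(precision=4,suppress=True)
s=observe();R=np.array(s["tool_rot"]);print(s["position"],R,s["time_s"])
h=np.array([.5805,.0477,.081]);a=1.8+np.radians(12.8)
for a in(1.778,1.8):
    t=a+np.radians(12.8);b=h+.1538*np.array([-np.cos(t)*.972,-np.cos(t)*.2355,np.sin(t)])
    print(a,b,"in tool",R.T@(b-s["position"]))
im,D=cams.get_image("wrist");cv2.imwrite("pics/w3.png",im[:,:,::-1])
for m in cams.mark_of("wrist","lid_knob")[:1]:
    u,v=m["location"][0]*560,m["location"][1]*420;o,d=ray("wrist",u,v,s);d=R.T@d;o=R.T@(o-s["position"])
    k=(R.T@(b-s["position"]))[2];print(m["p"],u,v,o+d*(k-o[2])/d[2])
im,D=cams.get_image("top");
for q in("stay_tip","stay_pin"):
  for m in cams.mark_of("top",q)[:1]:
    u,v=m["location"][0]*560,m["location"][1]*420;print(q,m["p"],pt("top",u,v,D))
```

```text
[0.6602 0.067  0.2922] [[ 0.9354  0.2355 -0.2636]
 [ 0.2266 -0.9719 -0.0643]
 [-0.2713  0.0004 -0.9625]] 15.75
1.778 [0.6429 0.0628 0.2208] in tool [ 0.0022 -0.0001  0.0736]
1.8 [0.6459 0.0635 0.2193] in tool [ 0.0056 -0.0001  0.0742]
0.64 279.384 223.482 [0.0034 0.0012 0.0742]
stay_tip 0.73 [ 0.4604 -0.0606  0.0526]
stay_pin 0.49 [ 0.5055 -0.0549  0.1809]
```

View pics/w3.png

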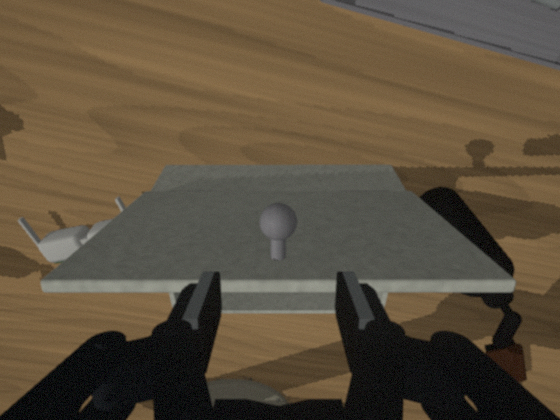

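The wrist view shows the ball at (278,222), centred between the fingers and about 5 mm ahead in tool x. I'm descending to grip it.

Emit:
{"name": "move_arm", "arguments": {"jaw": [5,5,5,5,5,5,5,1,1,1,1,1], "dp": [[0.45,0,0],[0,0,1.55],[0,0,1.55],[0,0,1.55],[0,0,1.55],[0,0,1.55],[0,0,1.55],[0,0,0],[0,0,0],[0,0,0],[0,0,0],[0,0,0]], "turn": [[0,0,0],[0,0,0],[0,0,0],[0,0,0],[0,0,0],[0,0,0],[0,0,0],[0,0,0],[0,0,0],[0,0,0],[0,0,0],[0,0,0]], "force": 40}}

```text
time_s: 17.0
position: [0.6406, 0.0622, 0.2024]
tool_rot: [[0.937, 0.236, -0.258], [0.227, -0.972, -0.063], [-0.266, -0.0, -0.964]]
ft_force: [-4.3, 2.2, 4.1]
grip_width: 0.0218
gripper_force: 39.4
```

Run:
```python
from h import *
from arc import plan
s=observe();h=np.array([.5805,.0477]);x=np.array([.972,.2355])
g=np.array(s["position"])-.0195*np.array(s["tool_rot"])[:,2];d=(g[:2]-h)@x
print("lid",np.pi-np.arctan2(g[2]-.081,d)-np.radians(12.8), np.hypot(d,g[2]-.081),s["ft_force"],s["grip_width"])
plan(1.8,1.13,.27,.17,24)
```

```text
lid 1.7933053090397213 0.15544393711106425 [-4.25863437  2.21874822  4.12100106] 0.021842771239372588
[-0.42, 0, -0.07], [-0.42, 0, -0.06], [-0.42, 0, -0.05], [-0.42, 0, -0.04], [-0.42, 0, -0.03], [-0.42, 0, -0.02], [-0.42, 0, -0.01], [-0.42, 0, -0.00], [-0.42, 0, 0.01], [-0.42, 0, 0.02], [-0.42, 0, 0.03], [-0.42, 0, 0.04],
[-0.42, 0, 0.05], [-0.42, 0, 0.06], [-0.42, 0, 0.07], [-0.41, 0, 0.08], [-0.41, 0, 0.09], [-0.41, 0, 0.10], [-0.41, 0, 0.11], [-0.40, 0, 0.12], [-0.40, 0, 0.13], [-0.40, 0, 0.14], [-0.39, 0, 0.15], [-0.39, 0, 0.16],
turn y 0.004166666666666652
```

Emit:
{"name": "move_arm", "arguments": {"jaw": [1,1,1,1,1,1,1,1,1,1,1,1], "dp": [[-0.42,0,-0.07],[-0.42,0,-0.06],[-0.42,0,-0.05],[-0.42,0,-0.04],[-0.42,0,-0.03],[-0.42,0,-0.02],[-0.42,0,-0.01],[-0.42,0,0],[-0.42,0,0.01],[-0.42,0,0.02],[-0.42,0,0.03],[-0.42,0,0.04]], "turn": [[0,0.0042,0],[0,0.0042,0],[0,0.0042,0],[0,0.0042,0],[0,0.0042,0],[0,0.0042,0],[0,0.0042,0],[0,0.0042,0],[0,0.0042,0],[0,0.0042,0],[0,0.0042,0],[0,0.0042,0]]}}

```text
time_s: 18.0
position: [0.5938, 0.0507, 0.2162]
tool_rot: [[0.949, 0.236, -0.209], [0.23, -0.972, -0.051], [-0.215, -0.0, -0.977]]
ft_force: [0.4, 4.6, 3.4]
grip_width: 0.0215
gripper_force: 39.8
```

Emit:
{"name": "move_arm", "arguments": {"jaw": [1,1,1,1,1,1,1,1,1,1,1,1], "dp": [[-0.42,0,0.05],[-0.42,0,0.06],[-0.42,0,0.07],[-0.41,0,0.08],[-0.41,0,0.09],[-0.41,0,0.1],[-0.41,0,0.11],[-0.4,0,0.12],[-0.4,0,0.13],[-0.4,0,0.14],[-0.39,0,0.15],[-0.39,0,0.16]], "turn": [[0,0.0042,0],[0,0.0042,0],[0,0.0042,0],[0,0.0042,0],[0,0.0042,0],[0,0.0042,0],[0,0.0042,0],[0,0.0042,0],[0,0.0042,0],[0,0.0042,0],[0,0.0042,0],[0,0.0042,0]]}}

```text
time_s: 19.0
position: [0.5444, 0.0388, 0.213]
tool_rot: [[0.958, 0.236, -0.162], [0.232, -0.972, -0.039], [-0.167, -0.0, -0.986]]
ft_force: [-1.7, 4.5, 5.7]
grip_width: 0.0216
gripper_force: 40.9
```

```bash
cat > lid.py <<'E'
from h import *
s=observe();h=np.array([.5805,.0477]);x=np.array([.972,.2355])
g=np.array(s["position"])-.0195*np.array(s["tool_rot"])[:,2];d=(g[:2]-h)@x
print("lid",np.pi-np.arctan2(g[2]-.081,d)-np.radians(12.8), np.hypot(d,g[2]-.081),s["ft_force"],s["grip_width"],s["time_s"])
E
python3 lid.py; python3 -c "
from arc import *
plan(1.13,1.07,.17,.17,6)"
```

```text
lid 1.1269341419380687 0.15500005079474494 [-1.68521673  4.52354648  5.71871204] 0.02164381291195723 19.0
[-0.14, 0, 0.06], [-0.14, 0, 0.06], [-0.14, 0, 0.06], [-0.14, 0, 0.06], [-0.14, 0, 0.06], [-0.14, 0, 0.07], turn y -0.0
```

Emit:
{"name": "move_arm", "arguments": {"jaw": [1,1,1,1], "dp": [[-0.14,0,0.06],[-0.14,0,0.06],[-0.14,0,0.06],[0,0,0]], "turn": [[0,0,0],[0,0,0],[0,0,0],[0,0,0]]}}

```text
time_s: 19.33
position: [0.5401, 0.0377, 0.2119]
tool_rot: [[0.958, 0.236, -0.163], [0.232, -0.972, -0.039], [-0.168, -0.0, -0.986]]
ft_force: [-2.3, 5.2, 6.4]
grip_width: 0.0213
gripper_force: 41.0
```

Emit:
{"name": "move_arm", "arguments": {"jaw": [1,1,1], "dp": [[-0.14,0,0.06],[-0.07,0,0.03],[0,0,0]], "turn": [[0,0,0],[0,0,0],[0,0,0]]}}

```text
time_s: 19.58
position: [0.538, 0.0372, 0.2113]
tool_rot: [[0.958, 0.236, -0.163], [0.232, -0.972, -0.039], [-0.168, -0.0, -0.986]]
ft_force: [-2.4, 4.5, 5.3]
grip_width: 0.0214
gripper_force: 41.0
```

```bash
python3 lid.py; python3 -c "
from h import *
im,D=cams.get_image('side');cv2.imwrite('pics/s3.png',cv2.resize(im[60:310,170:400,::-1],None,fx=2.3,fy=2.3))"
```

```text
lid 1.0829852401425788 0.15492110623724178 [-2.36795346  4.54561075  5.30700546] 0.021386086066452505 19.5833
```

View pics/s3.png

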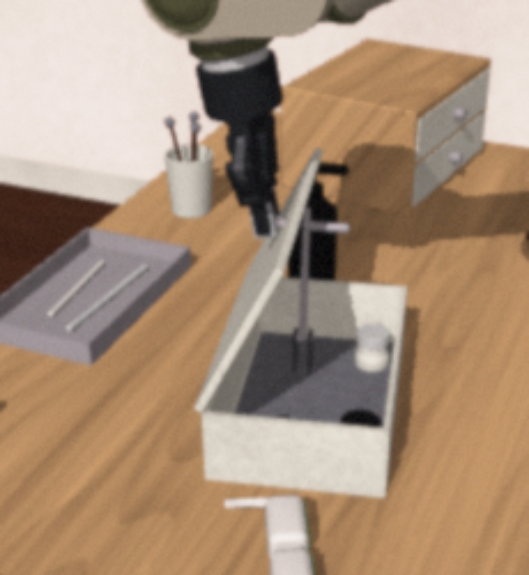

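The crop shows the lid very near the stay tip at about (305,215), with the stay upright. I'll inch down until the force shows contact.

Emit:
{"name": "move_arm", "arguments": {"jaw": [1,1,1], "dp": [[-0.1,0,0.05],[-0.1,0,0.05],[0,0,0]], "turn": [[0,0,0],[0,0,0],[0,0,0]]}}

```text
time_s: 19.88
position: [0.5359, 0.0367, 0.2106]
tool_rot: [[0.958, 0.236, -0.163], [0.232, -0.972, -0.039], [-0.168, -0.0, -0.986]]
ft_force: [-2.4, 5.1, 5.8]
grip_width: 0.0215
gripper_force: 41.1
```

```bash
python3 lid.py
```

```text
lid 1.06842663695702 0.15485228822391062 [-2.38570865  5.0788734   5.75097094] 0.021457214606575684 19.8833
```

```bash
cat > ang.py <<'E'
from h import *
O=np.array([.493,.0265])
for n in("top","side"):
    im,D=cams.get_image(n);c,f=cal(n);T=c2w(n)
    o=cams.outline_of(n,"lid")
    if not o: print(n,"none");continue
    V,U=np.nonzero(cv2.erode(o[0]["mask"].astype(np.uint8),np.ones((5,5)))*(D>0));d=D[V,U]
    P=np.c_[(U-c["cx"])/f*d,-(V-c["cy"])/f*d,-d]@T[:3,:3].T+T[:3,3]
    e=P[:,:2]-O;x=e@[.972,.2355];y=e@[-.2355,.972];z=P[:,2]
    k=(abs(y)>.03)&(abs(y)<.13)&(z>.1)&(z<.25);x,z=x[k],z[k]
    for _ in range(4):
        vx,vz,x0,z0=cv2.fitLine(np.c_[x,z].astype(np.float32),cv2.DIST_HUBER,0,.01,.01).ravel()
        r=(x-x0)*vz-(z-z0)*vx;k=abs(r)<max(.004,2*np.median(abs(r)));x,z=x[k],z[k]
    a=np.arctan2(abs(vz),-np.sign(vz)*vx);print(n,o[0]["p"],len(x),"lid",a,"x at z=.081",x0+vx/vz*(.081-z0),r.std())
E
python3 ang.py
```

```text
top 0.71 1018 lid 1.0882336 x at z=.081 0.10129175 0.0008329942040941075
side 0.7 341 lid 1.092127 x at z=.081 0.0982566 0.0006885001228799369
```

Depth puts the lid at 1.09 rad from both cameras, which is the contact angle. I'm releasing the knob and backing off.

Emit:
{"name": "move_arm", "arguments": {"jaw": [2.4,3,4,5,5,5,5,5,5,5,5,5], "dp": [[0,0,0],[0,0,0],[0,0,0],[0,0,0],[0,0,-1],[0,0,-1.5],[0,0,-2],[0,0,-2],[0,0,-2],[0,0,-2],[0,0,0],[0,0,0]], "turn": [[0,0,0],[0,0,0],[0,0,0],[0,0,0],[0,0,0],[0,0,0],[0,0,0],[0,0,0],[0,0,0],[0,0,0],[0,0,0],[0,0,0]]}}

```text
time_s: 21.08
position: [0.5537, 0.0405, 0.3139]
tool_rot: [[0.958, 0.235, -0.162], [0.232, -0.972, -0.04], [-0.167, 0.001, -0.986]]
ft_force: [-0.6, 0.2, 0.2]
grip_width: 0.0501
gripper_force: 0.0
```

```bash
python3 ang.py; python3 -c "
from h import *
im,D=cams.get_image('side');cv2.imwrite('pics/s4.png',cv2.resize(im[60:310,170:400,::-1],None,fx=2.3,fy=2.3));s=observe();print(s['ft_force'],s['position'],s['time_s'])"
```

```text
top 0.76 902 lid 1.0870266 x at z=.081 0.10133208 0.0008568075034298605
side 0.75 373 lid 1.0888484 x at z=.081 0.098251164 0.000588960212468036
[ 0.13978009 -0.04895405 -0.34006256] [0.55318634 0.04064214 0.31271643] 21.3333
```

View pics/s4.png

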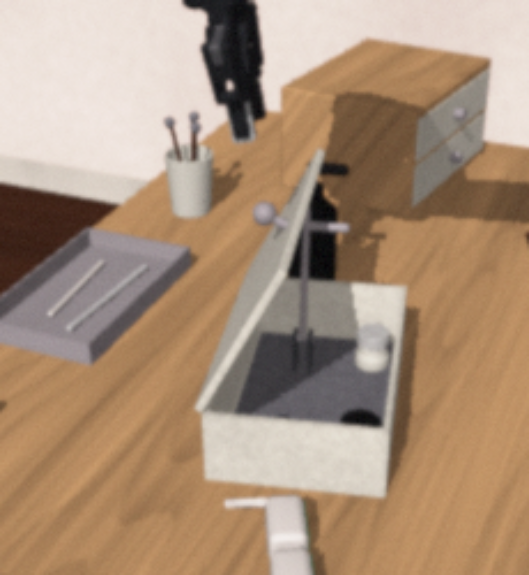

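The crop shows the lid leaning on the stay tip, which is hidden behind it near (305,215). The knob at (265,213) is free, the gripper is clear, and the jar and compact are still in place. I'm handing the job in.

```bash
python3 -c "
from h import *
print(ticket.close_job())"
```

```text
the job is handed in; nothing more can be done
None
```

The job is handed in at about 21 s: the stay is up at its stop, the lid leans on its tip at about 1.09 rad, the gripper is clear of everything, and the jar, compact, bottle and goggles look undisturbed; no verdict came back.

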